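# Read the third cuvette: shut the lid, click the cell changer to three, press the key

### The job

Take a reading of the third cuvette in the photometer, using only the fingertips and gripping nothing: first push the open compartment lid down until it is shut, then gently push the cell-changer rod in from its pulled-out position by three clicks, so that it rests in the third detent, without ever going on to the fourth. Then press the green key fully down and let it go. Do not press the key before that, and leave all the loose things on the bench and on the photometer where they are.

Things in the scene. Friction and masses are not known exactly. Their poses are not given: they have to be found in the camera images.
- photometer: cream photometer fixed on the bench, 340 mm deep (x), 400 mm wide (y). Origin: centre of its underside; x points from its front (robot side) to its back, y left, z up. Front face x = -170 mm. Low flat front deck, top z = 92 mm; from x = -12 mm a sloping face rises to the rear housing, top z = 148 mm. Lid and rod are centred at y = -85 mm; green key at x = -105, y = 145 mm.
- lid (a joint): angle (rad) of the dark blue lid over the sample compartment in the deck: 0 = shut, flat on the deck; grows as its front edge lifts. Hinge line: parallel to the photometer's y at its x = -14, z = 94 mm. Stiff hinge, stays where it is left; about 2 to 4 N down on its front part moves it.
- lid_press (a point): point on the lid's outer (upper) face, on its centre line, 125 mm from the hinge, 29 mm from the front edge; 10 mm outside the plane of hinge and underside, so at z = 104 mm when shut. Lid: 130 wide, 154 long, 10 mm thick, with a finger lip 50 mm wide reaching 13 mm past the front edge. x points along the lid to the hinge, z out of this face.
- rod (a joint): how far (m) the cell-changer rod is pushed in: 0 = fully out at its stop (loading position, its start). Spring detents every 16 mm: click 1 at 0.016, 2 at 0.032, 3 at 0.048, 4 (end stop) at 0.064; each brings the next cuvette into the beam. A click takes 5 to 8 N; past half-way between two clicks the rod runs on by itself into the next and stays there.
- rod_knob: black round knob on the rod's end, 22 mm across, 16 mm long, facing the robot. Origin: centre of its flat front face, the face to push, 64 mm above the bench; x points in the direction of pushing (the photometer's x). The face stands 94 mm in front of the photometer's front face when the rod is fully out, 46 mm at the third click. Limit 25 N.
- read_key (a joint): how far (m) the green key is pressed: 0 = up, 0.005 = fully down; springs back, 4 N at full travel.
- read_key_top (a point): centre of the top of the round green read key, 26 mm across, in a dark housing on the left part of the deck; pressed straight down.
- beaker: clear glass beaker, 68 mm across, 85 mm tall, standing on the bench a little in front of the photometer, to the left of the rod (seen from the robot). Origin: centre of its underside. Not part of the job.
- cuvette_rack: white spare-cuvette block, 40 x 110 mm, 60 mm tall, standing on the bench in front of the photometer, to the right of the rod. Origin: centre of its underside. Not part of the job.
- sample_vial: small amber vial with a white cap, 22 mm across, 45 mm tall, standing on the photometer's deck beside the lid, at its right (about y = -176 mm of the photometer). Origin: centre of its underside. Not part of the job.
- tip_box: pipette-tip box with a yellow top, 85 x 122 x 70 mm, on the bench at one side. Origin: centre of its underside. Not part of the job.
- tube_rack: steel test-tube rack with tubes, 80 x 150 mm, 108 mm tall, on the bench at one side. Origin: centre of its underside. Not part of the job.
- reagent_bottle: amber bottle with a blue cap, 70 mm across, 150 mm tall, on the bench at the right. Origin: centre of its underside. Not part of the job.
- pipette: hand pipette, white handle and dark blue nose, about 250 mm long along its x axis and 29 mm thick, lying on the bench at the right; its middle lies about 55 mm behind its origin, towards the handle end (-x). Not part of the job.

How it is judged:
By the outcome, as a careful person would: the job done as asked, in the order asked, and still so for the second after the job is handed in, with the robot touching nothing.
It also fails if it takes over 58 s, if anything falls off the work surface, if the arm or the gripper's body presses on something with over 40 N, if the wrist force passes 120 N, or if a joint passes its speed limit or range.

### The arm

A 7-joint arm with a two-finger parallel gripper is mounted at the origin on the work surface. World frame = base frame: x ahead of the robot, y to its left, z up, the work surface at z = 0. Lengths are in m, angles in rad, forces in N, time in s.
With the tool pointing down it reaches from about 0.425 to 0.925 m from the base axis. Payload 6.8 kg.
Tool frame: the origin (TCP) lies between the finger pads; the fingertips stand r.tcp_to_tips ahead of it and the grasp point (between the pads) lies 3 mm ahead of it (r.tcp_to_tips is the distance from the TCP to the fingertips, in m); z points along the fingers, y is the line along which they close (so a half turn about z gives the same grasp; the last joint's range is limited). The gripper opens to 85 mm and grips with 20 to 120 N. Pads are 22 mm wide; open, the fingers measure 114 mm over their backs; the gripper's body (76 mm by 85 mm) begins 54 mm behind the grasp point. The pads swing forward as they close: fully open they stand 13 mm farther back than shut.
Start: joints at [-1.359, 0.477, 0.022, 1.555, -0.011, 1.109, -0.083], TCP at [0.212, 0.641, 0.253] pointing down, gripper open.
Joint ranges: [-2.96, 2.96], [-0.34, 2.1], [-1.41, 1.46], [0.24, 2.44], [-1.37, 4.51], [0.17, 1.92], [-2.96, 2.96]. Speed limits (rad/s): [2.39, 2.39, 3.14, 3.14, 3.14, 3.14, 3.14].

### API

Orientations are given as a rotation vector (axis times angle).
In Python, from bench import r gives the robot as it stands. The module is installed in compiled form; this text tells all that it offers.
- The arm moves only by the tool step_arm, never from a script. Its argument "moves" is a list of rows, each an object of numbers: "rx", "ry", "rz": the turn, a rotation vector about the tool's x, y, z in degrees; "dx", "dy", "dz": the shift along the tool's x, y, z in mm; "gripper": the opening, from -1 (shut) to 1 (fully open). In form: [{"rx": .., "ry": .., "rz": .., "dx": .., "dy": .., "dz": .., "gripper": ..}, ...]. A call has 1 to 20 rows; each row shifts and turns the commanded pose from where the row before left it, along the tool's axes as they then stand; what a row does not reach is not made up. A row lasts 1/8 s, in which the tool goes at most 62.5 mm and 10.7 degrees, less where a joint would pass 70% of its speed; a pose out of reach is approached as far as the arm can. A call is refused whole if a number of a shift passes 62.5 or a number of a turn 10.7, either way. A call with a gripper value outside its range is refused whole. The fingers move at their own pace and stop on an object; "grip_force" is the grip in N (left out, the last holds). Time passes only in rows, so rows that do not move let the fingers close. It gives the time, the measured TCP pose, the force, the opening and the grip force at its end, in the units of the state.
- r.get_obs(): the state, without advancing time (a new reading comes with each control period).
- r.grab_frame(name): name is "scene" or "top"; returns the picture (420x560x3 uint8, blue, green, red); there is no depth.
- r.camera_info(name): a dict with "mtx" (3x3 intrinsics, pixels), "rvec" (rotation vector, rad) and "tvec" (3), from world to camera coordinates, as OpenCV has them. Camera axes: x right, y down, z forward; pixel columns grow to the right and rows downward; lengths in m; the calibration is good to about 2 mm. A picture is of the moment at which its call begins. camera_info takes no time and is no camera call.
- r.hand_in(): hands the job in; it is judged then, once.
The state is a dict: "clock": time; "joints": joint angles; "qvel": joint speeds; "tau": joint torques, N m; "tcp_pos": TCP position; "orientation": TCP orientation; "contact_force": force on the tool from outside, world axes, zero at the start; "moment": the same for the moment, N m; "grip_width": finger opening in m; "gripper_force": force on a finger pad.
Only numpy, scipy, OpenCV 4.12 (cv2) and the standard library are available. Lean on these libraries where they do the work, as an engineer would, in place of code of your own. Each camera call takes 0.05 s, during which the arm holds its last target. There are 200 camera calls.

## Working session

There is one attempt and no reset: what is moved stays moved. The work goes in short steps, Python scripts to look and compute and a tool call to move; the robot and the scene stay as the last step left them, time stands still between calls to the robot, and variables do not carry over. Pictures are saved under pics/ and viewed, at most 10 in all, crops included, and the job is handed in when it is done.

Besides the shell and the picture viewer there is one more tool, called as name(argument=value, ...) on one line, values as JSON. step_arm: Moves the arm, as the interface text tells. Its arguments: {"type":"object","properties":{"moves":{"type":"array","items":{"type":"object","properties":{"rx":{"type":"number"},"ry":{"type":"number"},"rz":{"type":"number"},"dx":{"type":"number"},"dy":{"type":"number"},"dz":{"type":"number"},"gripper":{"type":"number"}}}},"grip_force":{"type":"number"}},"required":["moves"]}

```bash
mkdir -p pics; python3 - <<'E'
from bench import r
import cv2
for n in("scene","top"):
    cv2.imwrite(f"pics/{n}0.png",r.grab_frame(n)); c=r.camera_info(n); print(n,c)
o=r.get_obs(); print(o['clock'],o['tcp_pos'],o['orientation'],o['grip_width'],r.tcp_to_tips)
E
```

```text
scene {'mtx': array([[477.62090542,   0.        , 278.6402416 ],
       [  0.        , 477.62090542, 219.30543647],
       [  0.        ,   0.        ,   1.        ]]), 'rvec': array([ 2.20633016,  1.0855666 , -0.43802645]), 'tvec': array([-0.30998196, -0.25063407,  1.65649895])}
top {'mtx': array([[446.47323392,   0.        , 278.70143012],
       [  0.        , 446.47323392, 207.55508144],
       [  0.        ,   0.        ,   1.        ]]), 'rvec': array([ 2.20519781, -2.18079951,  0.11700786]), 'tvec': array([-0.02387829,  0.54567039,  1.28805857])}
0.1 [0.21203928 0.64030891 0.25241921] [-5.00081169e-01 -3.10139546e+00  2.57940183e-03] 0.08534705940117257 0.022
```

View pics/scene0.png

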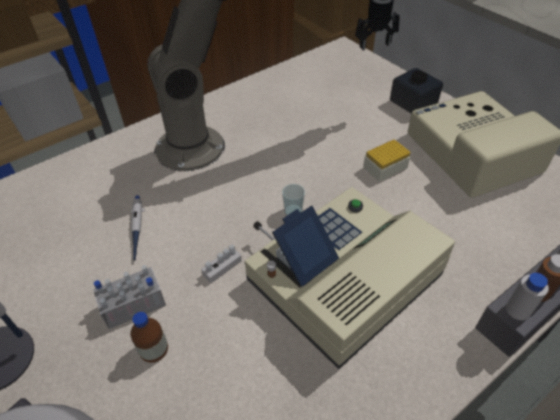

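View pics/top0.png

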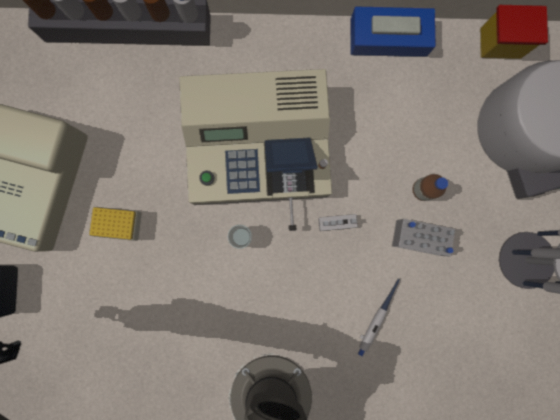

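Scene and top views: photometer ahead of the robot, key near (206,178), knob (292,228), lid standing open near (290,155), beaker (240,236), rack (338,222), vial (322,163) in the top image. I'll enlarge that area.

```bash
python3 - <<'E'
import cv2
a=cv2.imread("pics/top0.png")[60:250,170:370]
cv2.imwrite("pics/tc.png",cv2.resize(a,None,fx=3,fy=3,interpolation=cv2.INTER_CUBIC))
a=cv2.imread("pics/scene0.png")[170:360,190:460]
cv2.imwrite("pics/sc.png",cv2.resize(a,None,fx=2.9,fy=2.9,interpolation=cv2.INTER_CUBIC))
E
```

```text
(no output)
```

View pics/tc.png

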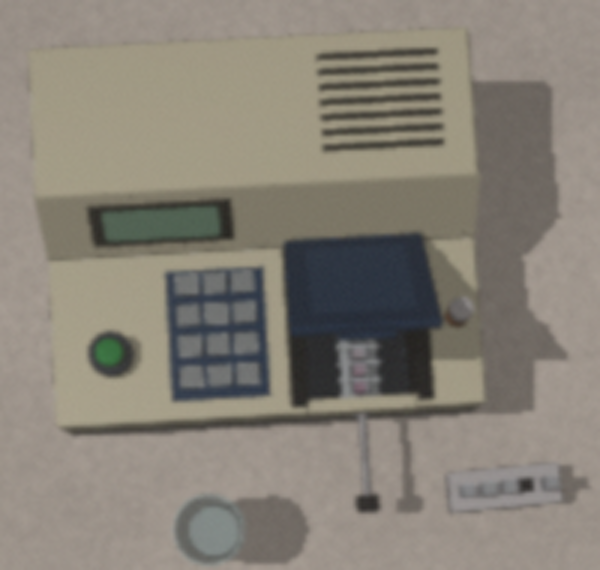

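View pics/sc.png

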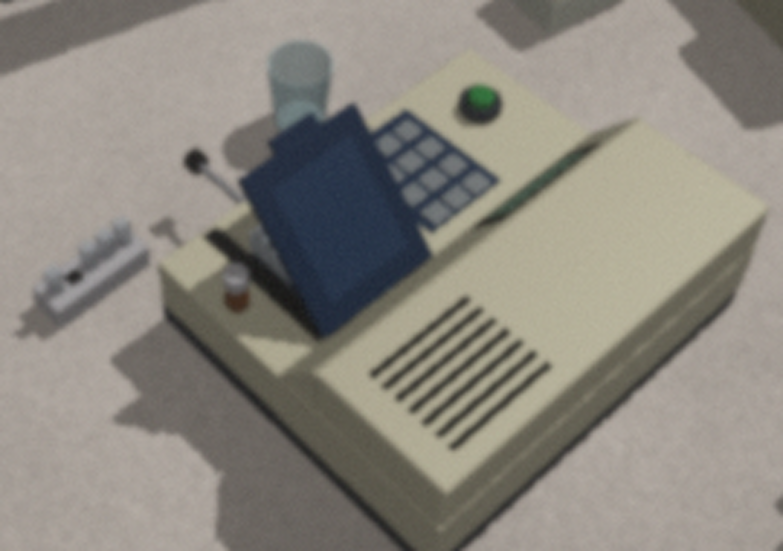

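Crops: top crop shows key (108,351), knob face (367,510), deck front corners (58,425)/(483,400), housing rear corners (30,50)/(467,30), lid front edge (293,330)-(440,325). Scene crop: lid front corners (242,183)/(355,105), knob (193,160). Fit pose and lid angle.

```bash
cat > h.py <<'E'
import numpy as np,cv2
from scipy.optimize import least_squares
from scipy.spatial.transform import Rotation as R
from bench import r
def proj(n,P):
    c=r.camera_info(n); return cv2.projectPoints(np.array(P,float),c['rvec'],c['tvec'],c['mtx'],None)[0][:,0]
def world(p,L): # L local m
    c,s=np.cos(p[2]),np.sin(p[2]); L=np.atleast_2d(L)
    return np.c_[p[0]+c*L[:,0]-s*L[:,1],p[1]+s*L[:,0]+c*L[:,1],L[:,2]]
def lid(th,d,y,h=.010):
    return [-.014-d*np.cos(th)+h*np.sin(th)*1,y,.094+d*np.sin(th)+h*np.cos(th)]
E
python3 - <<'E'
from h import *
T=[((30,50),(170,200,148)),((467,30),(170,-200,148)),((58,425),(-170,200,92)),((483,400),(-170,-200,92)),((50,260),(-12,200,92)),((472,238),(-12,-200,92)),((108,351),(-105,145,105)),((367,510),(-264,-85,64))]
S=[((765,210),(170,200,148)),((445,490),(170,-200,148)),((162,268),(-170,-200,92)),((470,55),(-170,200,92)),((482,97),(-105,145,105)),((193,160),(-264,-85,64))]
TL=[((293,330),-20),((440,325),-150)]
SL=[((242,183),-150),((355,105),-20)]
tp=lambda u:(170+u[0]/3,60+u[1]/3); sp=lambda u:(190+u[0]/2.9,170+u[1]/2.9)
def f(p):
    e=[]
    for n,A,AL,g in(("top",T,TL,tp),("scene",S,SL,sp)):
        L=[np.array(b)/1e3 for a,b in A]+[lid(p[3],.154,y/1e3) for a,y in AL]
        e.append(proj(n,world(p,L))-[g(a) for a,b in A+AL])
    return np.concatenate(e)
s=least_squares(lambda p:f(p).ravel(),[.7,0,0,.8],loss='soft_l1')
print(s.x,np.round(f(s.x),1).tolist())
p=s.x
for n,L in dict(knob=(-.264,-.085,.064),key=(-.105,.145,.105),press=lid(p[3],.125,-.085),lip=lid(p[3],.167,-.085),shut=(-.139,-.085,.104)).items(): print(n,world(p,L).round(4))
o=r.get_obs();print(R.from_rotvec(o['orientation']).as_matrix().round(3))
# beaker, rack, vial pos
def ray(n,u,z):
    c=r.camera_info(n);M=cv2.Rodrigues(c['rvec'])[0];C=-M.T@c['tvec'];d=M.T@np.linalg.inv(c['mtx'])@[*u,1];return C+d*(z-C[2])/d[2]
print('beaker',ray("top",tp((212,528)),.05),'rack',ray("top",tp((508,488)),.06), 'vial',ray("top",tp((459,308)),.137))
E
```

```text
[0.73702317 0.04822599 0.07215004 0.80744246] [[-1.6, -1.9], [0.1, -2.6], [-1.5, 0.2], [0.6, 0.0], [-1.4, -1.1], [0.3, -1.6], [0.0, -0.3], [-0.1, -0.2], [-1.6, -0.1], [0.6, -1.4], [2.4, -1.2], [-0.7, 2.3], [-2.8, -2.1], [-0.8, -3.0], [-0.7, 0.7], [-1.4, -1.1], [-2.2, -0.9], [-0.9, -1.3]]
knob [[ 0.4798 -0.0556  0.064 ]]
key [[0.6218 0.1853 0.105 ]]
press [[ 0.6502 -0.0433  0.1912]]
lip [[ 0.6212 -0.0454  0.2216]]
shut [[ 0.6045 -0.0466  0.104 ]]
[[-0.949  0.314 -0.   ]
 [ 0.314  0.949 -0.002]
 [-0.    -0.002 -1.   ]]
beaker [0.4609865  0.09056837 0.05      ] rack [ 0.50172894 -0.19024349  0.06      ] vial [ 0.65995252 -0.13347402  0.137     ]
```

step_arm(moves=[{"rz": -7.5, "dz": -15, "gripper": -1}, {"rz": -7.5, "dz": -15, "gripper": -1}, {"rz": -7.4, "dz": -15, "gripper": -1}, {"dx": -24, "dy": -42, "gripper": -1}, {"dx": -24, "dy": -42, "gripper": -1}, {"dx": -24, "dy": -42, "gripper": -1}, {"dx": -24, "dy": -42, "gripper": -1}, {"dx": -24, "dy": -42, "gripper": -1}, {"dx": -24, "dy": -42, "gripper": -1}, {"dx": -24, "dy": -42, "gripper": -1}, {"dx": -24, "dy": -42, "gripper": -1}, {"dx": -24, "dy": -42, "gripper": -1}, {"dx": -24, "dy": -42, "gripper": -1}, {"dx": -24, "dy": -42, "gripper": -1}, {"dx": -24, "dy": -42, "gripper": -1}, {"dx": -24, "dy": -42, "gripper": -1}, {"dx": -24, "dy": -42, "gripper": -1}, {"dx": -24, "dy": -42, "gripper": -1}, {"dx": -24, "dy": -42, "gripper": -1}, {"dx": -22, "dy": -41, "gripper": -1}])

```text
invalid input at $.moves[0]: expected keys rx, ry, rz, dx, dy, dz, gripper
```

```bash
cat >> h.py <<'E'
P=[0.737,0.0482,0.0722]
def loc():
    o=r.get_obs();d=o['tcp_pos']-[P[0],P[1],0];c,s=np.cos(P[2]),np.sin(P[2])
    M=R.from_rotvec(o['orientation']).as_matrix()
    print('t',o['clock'],'loc mm',np.round([1e3*(c*d[0]+s*d[1]),1e3*(c*d[1]-s*d[0]),1e3*(d[2]-.022)],1),'F',np.round(o['contact_force'],1),'x ang',np.degrees(np.arctan2(-M[1,0],-M[0,0])),'ph',np.degrees(P[2]),'zax',M[:,2].round(3),'w',o['grip_width'])
E
python3 - <<'E'
from h import *
loc()
pv=None
for th in np.linspace(.85,0,18):
    C=np.array(lid(th,.125,0));ax=C[0]+.009
    z=C[2]-(ax-.011-C[0])*np.tan(th)
    q=np.array([ax,z])*1e3
    print(round(th,2),q.round(1),None if pv is None else (q-pv).round(1));pv=q
cv2.imwrite("pics/s1.png",cv2.resize(r.grab_frame("scene")[100:360,180:460],None,fx=2.3,fy=2.3,interpolation=cv2.INTER_CUBIC))
E
```

```text
t 0.1 loc mm [-480.9  628.4  230.4] F [-0.4  0.2  0.4] x ang -18.319505908131855 ph 4.136755280844544 zax [-0.    -0.002 -1.   ] w 0.08534705940117257
0.85 [-80.  196.8] None
0.8 [-84.9 192.7] [-4.9 -4.1]
0.75 [-89.6 188.4] [-4.7 -4.3]
0.7 [-94.2 183.9] [-4.5 -4.5]
0.65 [-98.5 179.1] [-4.3 -4.7]
0.6 [-102.5  174.2] [-4.1 -4.9]
0.55 [-106.3  169.1] [-3.8 -5.1]
0.5 [-109.9  163.8] [-3.6 -5.3]
0.45 [-113.2  158.3] [-3.3 -5.5]
0.4 [-116.2  152.7] [-3.  -5.6]
0.35 [-119.  147.] [-2.8 -5.7]
0.3 [-121.5  141.1] [-2.5 -5.9]
0.25 [-123.6  135.1] [-2.2 -6. ]
0.2 [-125.5  129. ] [-1.9 -6.1]
0.15 [-127.1  122.9] [-1.6 -6.2]
0.1 [-128.4  116.6] [-1.3 -6.2]
0.05 [-129.3  110.3] [-1.  -6.3]
0.0 [-130.  104.] [-0.7 -6.3]
```

View pics/s1.png

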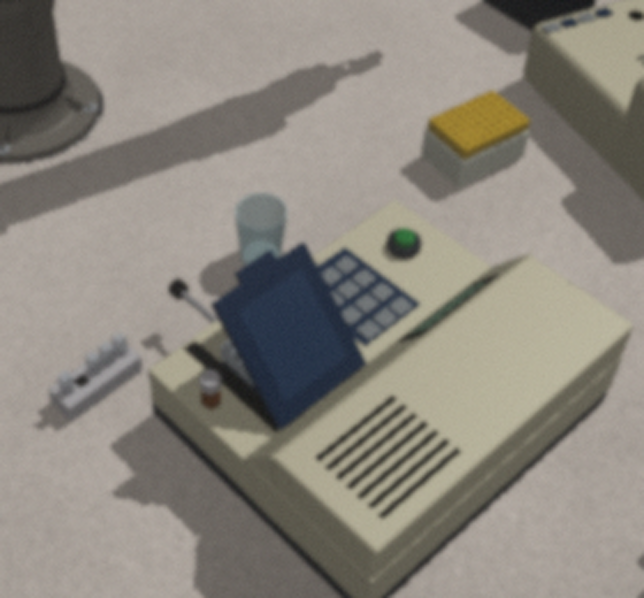

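The call was refused (all seven keys are needed), and the picture shows the unchanged scene. I'll resend with full rows.

step_arm(moves=[{"rx": 0, "ry": 0, "rz": -7.5, "dx": 0, "dy": 0, "dz": -15, "gripper": -1}, {"rx": 0, "ry": 0, "rz": -7.5, "dx": 0, "dy": 0, "dz": -15, "gripper": -1}, {"rx": 0, "ry": 0, "rz": -7.4, "dx": 0, "dy": 0, "dz": -15, "gripper": -1}, {"rx": 0, "ry": 0, "rz": 0, "dx": -24, "dy": -42, "dz": 0, "gripper": -1}, {"rx": 0, "ry": 0, "rz": 0, "dx": -24, "dy": -42, "dz": 0, "gripper": -1}, {"rx": 0, "ry": 0, "rz": 0, "dx": -24, "dy": -42, "dz": 0, "gripper": -1}, {"rx": 0, "ry": 0, "rz": 0, "dx": -24, "dy": -42, "dz": 0, "gripper": -1}, {"rx": 0, "ry": 0, "rz": 0, "dx": -24, "dy": -42, "dz": 0, "gripper": -1}, {"rx": 0, "ry": 0, "rz": 0, "dx": -24, "dy": -42, "dz": 0, "gripper": -1}, {"rx": 0, "ry": 0, "rz": 0, "dx": -24, "dy": -42, "dz": 0, "gripper": -1}, {"rx": 0, "ry": 0, "rz": 0, "dx": -24, "dy": -42, "dz": 0, "gripper": -1}, {"rx": 0, "ry": 0, "rz": 0, "dx": -24, "dy": -42, "dz": 0, "gripper": -1}, {"rx": 0, "ry": 0, "rz": 0, "dx": -24, "dy": -42, "dz": 0, "gripper": -1}, {"rx": 0, "ry": 0, "rz": 0, "dx": -24, "dy": -42, "dz": 0, "gripper": -1}, {"rx": 0, "ry": 0, "rz": 0, "dx": -24, "dy": -42, "dz": 0, "gripper": -1}, {"rx": 0, "ry": 0, "rz": 0, "dx": -24, "dy": -42, "dz": 0, "gripper": -1}, {"rx": 0, "ry": 0, "rz": 0, "dx": -24, "dy": -42, "dz": 0, "gripper": -1}, {"rx": 0, "ry": 0, "rz": 0, "dx": -24, "dy": -42, "dz": 0, "gripper": -1}, {"rx": 0, "ry": 0, "rz": 0, "dx": -24, "dy": -42, "dz": 0, "gripper": -1}, {"rx": 0, "ry": 0, "rz": 0, "dx": -22, "dy": -41, "dz": 0, "gripper": -1}])

```text
clock: 2.65
tcp_pos: [0.6685, -0.0428, 0.2979]
orientation: [0.112, -3.139, -0.0]
contact_force: [0.6, 0.4, -0.2]
grip_width: -0.0002
gripper_force: 0.0
```

```bash
python3 -c "
from h import *
loc()"
```

```text
t 2.65 loc mm [-74.9 -85.8 275.9] F [ 0.6  0.4 -0.2] x ang 4.090763915616172 ph 4.136755280844544 zax [-0.  0. -1.] w -0.00021115175167135463
```

step_arm(moves=[{"rx": 0, "ry": 0, "rz": 0, "dx": 0, "dy": 0, "dz": 25, "gripper": -1}, {"rx": 0, "ry": 0, "rz": 0, "dx": 0, "dy": 0, "dz": 25, "gripper": -1}, {"rx": 0, "ry": 0, "rz": 0, "dx": 0, "dy": 0, "dz": 20, "gripper": -1}, {"rx": 0, "ry": 0, "rz": 0, "dx": 5, "dy": 0, "dz": 9, "gripper": -1}, {"rx": 0, "ry": 0, "rz": 0, "dx": 5, "dy": 0, "dz": 4, "gripper": -1}, {"rx": 0, "ry": 0, "rz": 0, "dx": 5, "dy": 0, "dz": 4.5, "gripper": -1}, {"rx": 0, "ry": 0, "rz": 0, "dx": 4.5, "dy": 0, "dz": 4.5, "gripper": -1}, {"rx": 0, "ry": 0, "rz": 0, "dx": 4.5, "dy": 0, "dz": 4.5, "gripper": -1}])

```text
clock: 3.65
tcp_pos: [0.6438, -0.0432, 0.2022]
orientation: [-0.112, 3.139, 0.0]
contact_force: [-0.1, 0.8, 1.6]
grip_width: -0.0001
gripper_force: 1.0
```

```bash
python3 -c "
from h import *
loc()
cv2.imwrite('pics/s2.png',cv2.resize(r.grab_frame('scene')[100:360,180:460],None,fx=2.3,fy=2.3,interpolation=cv2.INTER_CUBIC))"
```

```text
t 3.65 loc mm [-99.6 -84.4 180.2] F [-0.1  0.8  1.6] x ang 4.079554763376385 ph 4.136755280844544 zax [ 0.001  0.    -1.   ] w -6.706035220457994e-05
```

View pics/s2.png

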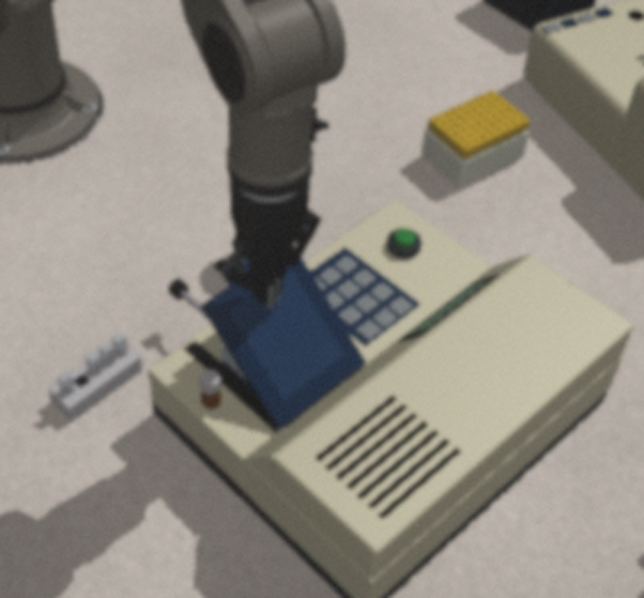

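The fingertip sits on the lid's outer face near (265,295) and the lid has started down. I'll keep following the arc.

step_arm(moves=[{"rx": 0, "ry": 0, "rz": 0, "dx": 4, "dy": 0, "dz": 6, "gripper": -1}, {"rx": 0, "ry": 0, "rz": 0, "dx": 4, "dy": 0, "dz": 5, "gripper": -1}, {"rx": 0, "ry": 0, "rz": 0, "dx": 3.5, "dy": 0, "dz": 5.5, "gripper": -1}, {"rx": 0, "ry": 0, "rz": 0, "dx": 3.5, "dy": 0, "dz": 5.5, "gripper": -1}, {"rx": 0, "ry": 0, "rz": 0, "dx": 3, "dy": 0, "dz": 5.5, "gripper": -1}, {"rx": 0, "ry": 0, "rz": 0, "dx": 3, "dy": 0, "dz": 6, "gripper": -1}, {"rx": 0, "ry": 0, "rz": 0, "dx": 2.5, "dy": 0, "dz": 6, "gripper": -1}, {"rx": 0, "ry": 0, "rz": 0, "dx": 2, "dy": 0, "dz": 6, "gripper": -1}, {"rx": 0, "ry": 0, "rz": 0, "dx": 2, "dy": 0, "dz": 6, "gripper": -1}, {"rx": 0, "ry": 0, "rz": 0, "dx": 1.5, "dy": 0, "dz": 6, "gripper": -1}, {"rx": 0, "ry": 0, "rz": 0, "dx": 1.5, "dy": 0, "dz": 6, "gripper": -1}, {"rx": 0, "ry": 0, "rz": 0, "dx": 1, "dy": 0, "dz": 6, "gripper": -1}, {"rx": 0, "ry": 0, "rz": 0, "dx": 0, "dy": 0, "dz": 4, "gripper": -1}, {"rx": 0, "ry": 0, "rz": 0, "dx": 0, "dy": 0, "dz": 2, "gripper": -1}, {"rx": 0, "ry": 0, "rz": 0, "dx": 0, "dy": 0, "dz": 0, "gripper": -1}])

```text
clock: 5.58
tcp_pos: [0.6126, -0.0453, 0.1262]
orientation: [-0.112, 3.139, 0.0]
contact_force: [0.2, 0.2, 0.2]
grip_width: 0.0004
gripper_force: 0.0
```

```bash
python3 -c "
from h import *
loc()"
```

```text
t 5.575 loc mm [-130.8  -84.3  104.2] F [0.2 0.2 0.2] x ang 4.080218026250669 ph 4.136755280844544 zax [ 0.  0. -1.] w 0.0004123282113522116
```

step_arm(moves=[{"rx": 0, "ry": 0, "rz": 0, "dx": 0, "dy": 0, "dz": 1, "gripper": -1}, {"rx": 0, "ry": 0, "rz": 0, "dx": 0, "dy": 0, "dz": 1, "gripper": -1}])

```text
clock: 5.82
tcp_pos: [0.6127, -0.0453, 0.1259]
orientation: [-0.112, 3.139, 0.001]
contact_force: [-7.3, 0.2, 20.2]
grip_width: 0.0
gripper_force: 10.2
```

step_arm(moves=[{"rx": 0, "ry": 0, "rz": 0, "dx": 0, "dy": 0, "dz": 1, "gripper": -1}, {"rx": 0, "ry": 0, "rz": 0, "dx": 0, "dy": 0, "dz": 0, "gripper": -1}])

```text
clock: 6.08
tcp_pos: [0.6127, -0.0453, 0.1259]
orientation: [-0.111, 3.139, 0.002]
contact_force: [-9.0, 1.3, 21.0]
grip_width: 0.0001
gripper_force: 11.0
```

step_arm(moves=[{"rx": 0, "ry": 0, "rz": 0, "dx": 0, "dy": 0, "dz": -10, "gripper": -1}, {"rx": 0, "ry": 0, "rz": 0, "dx": 0, "dy": 0, "dz": -25, "gripper": -1}, {"rx": 0, "ry": 0, "rz": 0, "dx": 20, "dy": 0, "dz": -25, "gripper": -1}, {"rx": 0, "ry": 0, "rz": 0, "dx": 25, "dy": 0, "dz": 0, "gripper": -1}, {"rx": 0, "ry": 0, "rz": 0, "dx": 25, "dy": 0, "dz": 0, "gripper": -1}, {"rx": 0, "ry": 0, "rz": 0, "dx": 25, "dy": 0, "dz": 0, "gripper": -1}, {"rx": 0, "ry": 0, "rz": 0, "dx": 25, "dy": 0, "dz": 0, "gripper": -1}, {"rx": 0, "ry": 0, "rz": 0, "dx": 25, "dy": 0, "dz": 0, "gripper": -1}, {"rx": 0, "ry": 0, "rz": 0, "dx": 21, "dy": 0, "dz": 0, "gripper": -1}, {"rx": 0, "ry": 0, "rz": 0, "dx": 0, "dy": 0, "dz": 20, "gripper": -1}, {"rx": 0, "ry": 0, "rz": 0, "dx": 0, "dy": 0, "dz": 20, "gripper": -1}, {"rx": 0, "ry": 0, "rz": 0, "dx": 0, "dy": 0, "dz": 0, "gripper": -1}])

```text
clock: 7.58
tcp_pos: [0.4461, -0.0572, 0.1425]
orientation: [0.112, -3.137, 0.0]
contact_force: [-0.9, -0.3, 0.4]
grip_width: 0.0
gripper_force: 0.0
```

```bash
python3 -c "
from h import *
loc()
a=cv2.resize(r.grab_frame('scene')[140:340,200:400],None,fx=2,fy=2,interpolation=cv2.INTER_CUBIC)
b=cv2.resize(r.grab_frame('top')[100:300,200:400],None,fx=2,fy=2,interpolation=cv2.INTER_CUBIC)
cv2.imwrite('pics/s3.png',np.hstack([a,b]))"
```

```text
t 7.575 loc mm [-297.8  -84.1  120.5] F [-0.9 -0.3  0.4] x ang 4.0803925183282646 ph 4.136755280844544 zax [-0.002 -0.    -1.   ] w 3.66631657168923e-05
```

View pics/s3.png

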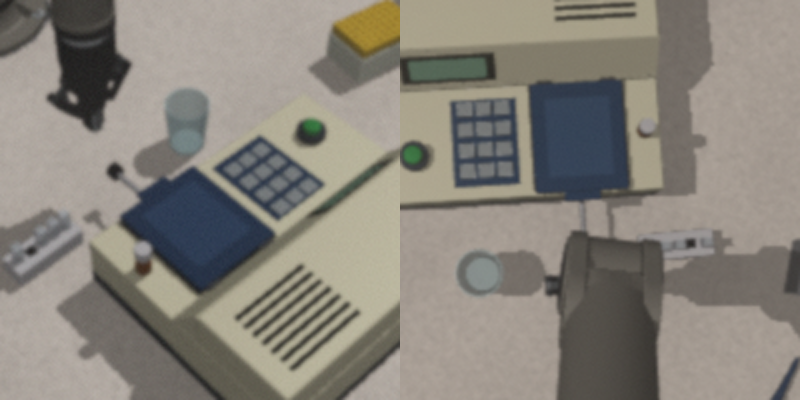

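Lid lies shut on the deck; fingers are ahead of the knob (scene part: knob (115,170), fingertip (95,125)), clear of beaker and rack. I'll descend and approach.

step_arm(moves=[{"rx": 0, "ry": 0, "rz": 0, "dx": 0, "dy": 0, "dz": 20, "gripper": -1}, {"rx": 0, "ry": 0, "rz": 0, "dx": 0, "dy": 0, "dz": 20, "gripper": -1}, {"rx": 0, "ry": 0, "rz": 0, "dx": 0, "dy": 0, "dz": 18, "gripper": -1}, {"rx": 0, "ry": 0, "rz": 0, "dx": 0, "dy": 0, "dz": 12, "gripper": -1}, {"rx": 0, "ry": 0, "rz": 0, "dx": -4, "dy": 0, "dz": 0, "gripper": -1}, {"rx": 0, "ry": 0, "rz": 0, "dx": -4, "dy": 0, "dz": 0, "gripper": -1}, {"rx": 0, "ry": 0, "rz": 0, "dx": -4, "dy": 0, "dz": 0, "gripper": -1}, {"rx": 0, "ry": 0, "rz": 0, "dx": -3, "dy": 0, "dz": 0, "gripper": -1}, {"rx": 0, "ry": 0, "rz": 0, "dx": 0, "dy": 0, "dz": 0, "gripper": -1}])

```text
clock: 8.8
tcp_pos: [0.4623, -0.0562, 0.0735]
orientation: [-0.112, 3.139, 0.0]
contact_force: [-0.7, -0.4, -0.8]
grip_width: 0.0
gripper_force: 0.0
```

step_arm(moves=[{"rx": 0, "ry": 0, "rz": 0, "dx": -2, "dy": 0, "dz": 0, "gripper": -1}, {"rx": 0, "ry": 0, "rz": 0, "dx": -2, "dy": 0, "dz": 0, "gripper": -1}])

```text
clock: 9.05
tcp_pos: [0.4659, -0.0559, 0.0733]
orientation: [0.112, -3.14, -0.0]
contact_force: [-0.1, 1.4, -0.8]
grip_width: 0.0001
gripper_force: 0.0
```

step_arm(moves=[{"rx": 0, "ry": 0, "rz": 0, "dx": -1.5, "dy": 0, "dz": 0, "gripper": -1}, {"rx": 0, "ry": 0, "rz": 0, "dx": -1.5, "dy": 0, "dz": 0, "gripper": -1}])

```text
clock: 9.3
tcp_pos: [0.4682, -0.0558, 0.0731]
orientation: [0.112, -3.138, -0.0]
contact_force: [-3.1, -0.2, 2.8]
grip_width: 0.0
gripper_force: 1.5
```

step_arm(moves=[{"rx": 0, "ry": 0, "rz": 0, "dx": -1.5, "dy": 0, "dz": 0, "gripper": -1}, {"rx": 0, "ry": 0, "rz": 0, "dx": -1.5, "dy": 0, "dz": 0, "gripper": -1}])

```text
clock: 9.55
tcp_pos: [0.4705, -0.0556, 0.073]
orientation: [0.111, -3.137, -0.001]
contact_force: [-6.5, 0.4, 5.7]
grip_width: -0.0001
gripper_force: 3.1
```

step_arm(moves=[{"rx": 0, "ry": 0, "rz": 0, "dx": 5, "dy": 0, "dz": 0, "gripper": -1}, {"rx": 0, "ry": 0, "rz": 0, "dx": 3, "dy": 0, "dz": 0, "gripper": -1}, {"rx": 0, "ry": 0, "rz": 0, "dx": 0, "dy": 0, "dz": 8, "gripper": -1}, {"rx": 0, "ry": 0, "rz": 0, "dx": 0, "dy": 0, "dz": 3, "gripper": -1}, {"rx": 0, "ry": 0, "rz": 0, "dx": -2, "dy": 0, "dz": 0, "gripper": -1}, {"rx": 0, "ry": 0, "rz": 0, "dx": -2, "dy": 0, "dz": 0, "gripper": -1}, {"rx": 0, "ry": 0, "rz": 0, "dx": 0, "dy": 0, "dz": 0, "gripper": -1}])

```text
clock: 10.42
tcp_pos: [0.4679, -0.0558, 0.0623]
orientation: [0.112, -3.139, 0.0]
contact_force: [-1.4, -0.6, -0.2]
grip_width: -0.0001
gripper_force: 0.3
```

step_arm(moves=[{"rx": 0, "ry": 0, "rz": 0, "dx": -1.5, "dy": 0, "dz": 0, "gripper": -1}, {"rx": 0, "ry": 0, "rz": 0, "dx": -1.5, "dy": 0, "dz": 0, "gripper": -1}])

```text
clock: 10.68
tcp_pos: [0.4698, -0.0557, 0.0622]
orientation: [0.111, -3.138, -0.0]
contact_force: [-5.6, 0.1, 5.4]
grip_width: -0.0002
gripper_force: 2.8
```

step_arm(moves=[{"rx": 0, "ry": 0, "rz": 0, "dx": -1.5, "dy": 0, "dz": 0, "gripper": -1}, {"rx": 0, "ry": 0, "rz": 0, "dx": -1.5, "dy": 0, "dz": 0, "gripper": -1}])

```text
clock: 10.92
tcp_pos: [0.4724, -0.0555, 0.0621]
orientation: [0.111, -3.137, -0.001]
contact_force: [-5.7, -0.3, 4.0]
grip_width: 0.0001
gripper_force: 2.9
```

step_arm(moves=[{"rx": 0, "ry": 0, "rz": 0, "dx": -1.5, "dy": 0, "dz": 0, "gripper": -1}, {"rx": 0, "ry": 0, "rz": 0, "dx": -1.5, "dy": 0, "dz": 0, "gripper": -1}])

```text
clock: 11.18
tcp_pos: [0.4777, -0.0551, 0.0624]
orientation: [-0.112, 3.138, -0.0]
contact_force: [0.3, -0.4, 0.5]
grip_width: -0.0001
gripper_force: 0.0
```

step_arm(moves=[{"rx": 0, "ry": 0, "rz": 0, "dx": -1.5, "dy": 0, "dz": 0, "gripper": -1}, {"rx": 0, "ry": 0, "rz": 0, "dx": -1.5, "dy": 0, "dz": 0, "gripper": -1}])

```text
clock: 11.42
tcp_pos: [0.4806, -0.0548, 0.0624]
orientation: [-0.112, 3.138, -0.0]
contact_force: [0.9, 0.1, -0.9]
grip_width: 0.0003
gripper_force: 0.0
```

step_arm(moves=[{"rx": 0, "ry": 0, "rz": 0, "dx": -1.5, "dy": 0, "dz": 0, "gripper": -1}, {"rx": 0, "ry": 0, "rz": 0, "dx": -1.5, "dy": 0, "dz": 0, "gripper": -1}])

```text
clock: 11.68
tcp_pos: [0.483, -0.0547, 0.0623]
orientation: [-0.112, 3.139, -0.0]
contact_force: [-0.3, 1.1, 0.1]
grip_width: 0.0
gripper_force: 0.0
```

step_arm(moves=[{"rx": 0, "ry": 0, "rz": 0, "dx": -1.5, "dy": 0, "dz": 0, "gripper": -1}, {"rx": 0, "ry": 0, "rz": 0, "dx": -1.5, "dy": 0, "dz": 0, "gripper": -1}])

```text
clock: 11.92
tcp_pos: [0.4848, -0.0546, 0.0621]
orientation: [0.111, -3.138, -0.0]
contact_force: [-4.7, -0.1, 3.1]
grip_width: -0.0003
gripper_force: 2.1
```

step_arm(moves=[{"rx": 0, "ry": 0, "rz": 0, "dx": -1.5, "dy": 0, "dz": 0, "gripper": -1}, {"rx": 0, "ry": 0, "rz": 0, "dx": -1.5, "dy": 0, "dz": 0, "gripper": -1}])

```text
clock: 12.18
tcp_pos: [0.4873, -0.0544, 0.062]
orientation: [0.111, -3.137, -0.001]
contact_force: [-6.6, -0.5, 5.1]
grip_width: -0.0001
gripper_force: 3.2
```

step_arm(moves=[{"rx": 0, "ry": 0, "rz": 0, "dx": -1.5, "dy": 0, "dz": 0, "gripper": -1}, {"rx": 0, "ry": 0, "rz": 0, "dx": -1.5, "dy": 0, "dz": 0, "gripper": -1}])

```text
clock: 12.42
tcp_pos: [0.4912, -0.0541, 0.0621]
orientation: [0.111, -3.138, -0.0]
contact_force: [-0.6, 0.3, -0.8]
grip_width: -0.0002
gripper_force: 0.6
```

step_arm(moves=[{"rx": 0, "ry": 0, "rz": 0, "dx": -1.5, "dy": 0, "dz": 0, "gripper": -1}, {"rx": 0, "ry": 0, "rz": 0, "dx": -1.5, "dy": 0, "dz": 0, "gripper": -1}])

```text
clock: 12.68
tcp_pos: [0.4958, -0.0538, 0.0625]
orientation: [-0.112, 3.138, -0.0]
contact_force: [-0.9, -0.4, 0.1]
grip_width: 0.0002
gripper_force: 0.0
```

Matches the model (second click passed near x = 0.491). Now the third: expected contact 0.4995, jump near 0.507.

step_arm(moves=[{"rx": 0, "ry": 0, "rz": 0, "dx": -1.5, "dy": 0, "dz": 0, "gripper": -1}, {"rx": 0, "ry": 0, "rz": 0, "dx": -1.5, "dy": 0, "dz": 0, "gripper": -1}])

```text
clock: 12.92
tcp_pos: [0.4981, -0.0536, 0.0623]
orientation: [-0.112, 3.139, -0.0]
contact_force: [0.8, -0.1, -0.3]
grip_width: 0.0
gripper_force: 0.0
```

step_arm(moves=[{"rx": 0, "ry": 0, "rz": 0, "dx": -1.5, "dy": 0, "dz": 0, "gripper": -1}, {"rx": 0, "ry": 0, "rz": 0, "dx": -1.5, "dy": 0, "dz": 0, "gripper": -1}])

```text
clock: 13.18
tcp_pos: [0.5002, -0.0535, 0.0622]
orientation: [0.112, -3.138, -0.0]
contact_force: [-2.0, 0.3, 2.8]
grip_width: -0.0001
gripper_force: 1.5
```

step_arm(moves=[{"rx": 0, "ry": 0, "rz": 0, "dx": -1.5, "dy": 0, "dz": 0, "gripper": -1}, {"rx": 0, "ry": 0, "rz": 0, "dx": -1.5, "dy": 0, "dz": 0, "gripper": -1}])

```text
clock: 13.42
tcp_pos: [0.5025, -0.0533, 0.0621]
orientation: [0.111, -3.137, -0.0]
contact_force: [-5.4, -0.1, 5.7]
grip_width: 0.0002
gripper_force: 3.1
```

step_arm(moves=[{"rx": 0, "ry": 0, "rz": 0, "dx": -1.5, "dy": 0, "dz": 0, "gripper": -1}, {"rx": 0, "ry": 0, "rz": 0, "dx": -1.5, "dy": 0, "dz": 0, "gripper": -1}])

```text
clock: 13.68
tcp_pos: [0.5055, -0.0531, 0.0621]
orientation: [0.111, -3.137, -0.0]
contact_force: [-4.2, 0.9, 3.2]
grip_width: 0.0001
gripper_force: 2.2
```

step_arm(moves=[{"rx": 0, "ry": 0, "rz": 0, "dx": -1.5, "dy": 0, "dz": 0, "gripper": -1}, {"rx": 0, "ry": 0, "rz": 0, "dx": -1.5, "dy": 0, "dz": 0, "gripper": -1}])

```text
clock: 13.92
tcp_pos: [0.5109, -0.0527, 0.0625]
orientation: [-0.112, 3.138, -0.0]
contact_force: [0.7, 0.3, 0.2]
grip_width: 0.0001
gripper_force: 0.0
```

step_arm(moves=[{"rx": 0, "ry": 0, "rz": 0, "dx": 0, "dy": 0, "dz": 0, "gripper": -1}])

```text
clock: 14.05
tcp_pos: [0.5107, -0.0527, 0.0625]
orientation: [-0.112, 3.138, -0.0]
contact_force: [-0.0, 0.3, 0.2]
grip_width: 0.0001
gripper_force: 0.0
```

step_arm(moves=[{"rx": 0, "ry": 0, "rz": 0, "dx": 10, "dy": 0, "dz": 0, "gripper": -1}, {"rx": 0, "ry": 0, "rz": 0, "dx": 15, "dy": 0, "dz": 0, "gripper": -1}, {"rx": 0, "ry": 0, "rz": 0, "dx": 0, "dy": 0, "dz": -30, "gripper": -1}, {"rx": 0, "ry": 0, "rz": 0, "dx": 0, "dy": 0, "dz": -40, "gripper": -1}, {"rx": 0, "ry": 0, "rz": 0, "dx": 0, "dy": 0, "dz": -40, "gripper": -1}, {"rx": 0, "ry": 0, "rz": 0, "dx": 0, "dy": 0, "dz": -20, "gripper": -1}, {"rx": 0, "ry": 0, "rz": 0, "dx": -25, "dy": 38, "dz": 0, "gripper": -1}, {"rx": 0, "ry": 0, "rz": 0, "dx": -25, "dy": 38, "dz": 0, "gripper": -1}, {"rx": 0, "ry": 0, "rz": 0, "dx": -25, "dy": 38, "dz": 0, "gripper": -1}, {"rx": 0, "ry": 0, "rz": 0, "dx": -25, "dy": 38, "dz": 0, "gripper": -1}, {"rx": 0, "ry": 0, "rz": 0, "dx": -25, "dy": 38, "dz": 0, "gripper": -1}, {"rx": 0, "ry": 0, "rz": 0, "dx": -25, "dy": 38, "dz": 0, "gripper": -1}, {"rx": 0, "ry": 0, "rz": 0, "dx": 0, "dy": 0, "dz": 20, "gripper": -1}, {"rx": 0, "ry": 0, "rz": 0, "dx": 0, "dy": 0, "dz": 10, "gripper": -1}, {"rx": 0, "ry": 0, "rz": 0, "dx": 0, "dy": 0, "dz": 0, "gripper": -1}])

```text
clock: 15.92
tcp_pos: [0.6168, 0.1814, 0.1611]
orientation: [0.108, -3.137, 0.003]
contact_force: [0.7, -0.2, -0.1]
grip_width: -0.0
gripper_force: 0.0
```

```bash
python3 -c "
from h import *
loc()
a=cv2.resize(r.grab_frame('scene')[140:340,200:400],None,fx=2,fy=2,interpolation=cv2.INTER_CUBIC)
b=cv2.resize(r.grab_frame('top')[100:300,170:370],None,fx=2,fy=2,interpolation=cv2.INTER_CUBIC)
cv2.imwrite('pics/s4.png',np.hstack([a,b]))"
```

```text
t 15.925 loc mm [-110.2  141.5  139.1] F [ 0.7 -0.2 -0.1] x ang 3.959522120449876 ph 4.136755280844544 zax [-0.003 -0.002 -1.   ] w -3.034913520789258e-05
```

View pics/s4.png

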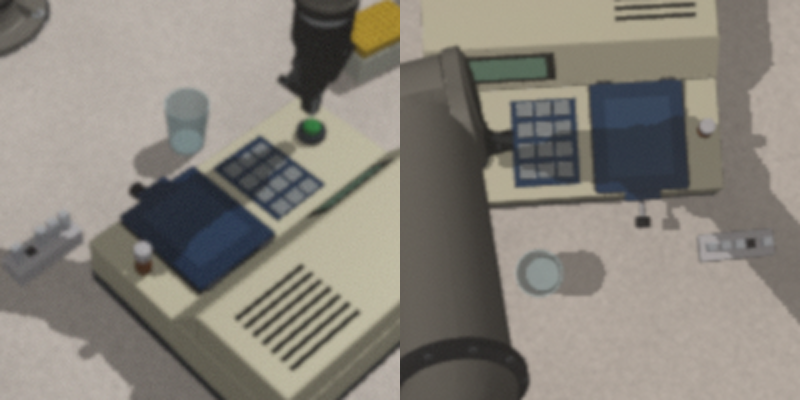

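Rod is well in (knob at (643,222) in the right half), lid shut, fingertip just over the key. Check the knob and centre over the key.

```bash
python3 -c "
from h import *
for f in(.032,.048,.064): print(f,(proj('top',world(P,[-.264+f,-.085,.064]))-[170,100])*2+[400,0])"
```

```text
0.032 [[642.97390825 237.06331325]]
0.048 [[642.24909828 225.83027169]]
0.064 [[641.52571634 214.61936137]]
```

step_arm(moves=[{"rx": 0, "ry": 0, "rz": 0, "dx": -5, "dy": 3.5, "dz": 10, "gripper": -1}, {"rx": 0, "ry": 0, "rz": 0, "dx": 0, "dy": 0, "dz": 10, "gripper": -1}, {"rx": 0, "ry": 0, "rz": 0, "dx": 0, "dy": 0, "dz": 0, "gripper": -1}])

```text
clock: 16.4
tcp_pos: [0.6221, 0.1872, 0.1409]
orientation: [0.112, -3.137, 0.001]
contact_force: [0.1, 0.0, 0.0]
grip_width: -0.0001
gripper_force: 0.0
```

step_arm(moves=[{"rx": 0, "ry": 0, "rz": 0, "dx": 0, "dy": 0, "dz": 2, "gripper": -1}, {"rx": 0, "ry": 0, "rz": 0, "dx": 0, "dy": 0, "dz": 2, "gripper": -1}])

```text
clock: 16.65
tcp_pos: [0.6231, 0.1873, 0.1384]
orientation: [-0.112, 3.139, 0.0]
contact_force: [-0.0, 0.3, 0.5]
grip_width: 0.0
gripper_force: 0.0
```

Knob's front edge (~227) agrees with the third click (226). Press the key.

step_arm(moves=[{"rx": 0, "ry": 0, "rz": 0, "dx": 0, "dy": 0, "dz": 2, "gripper": -1}, {"rx": 0, "ry": 0, "rz": 0, "dx": 0, "dy": 0, "dz": 2, "gripper": -1}])

```text
clock: 16.9
tcp_pos: [0.623, 0.1874, 0.1343]
orientation: [-0.112, 3.139, 0.0]
contact_force: [0.6, 0.3, 2.8]
grip_width: -0.0001
gripper_force: 0.8
```

step_arm(moves=[{"rx": 0, "ry": 0, "rz": 0, "dx": 0, "dy": 0, "dz": 2, "gripper": -1}, {"rx": 0, "ry": 0, "rz": 0, "dx": 0, "dy": 0, "dz": 1, "gripper": -1}])

```text
clock: 17.15
tcp_pos: [0.623, 0.1874, 0.1314]
orientation: [-0.112, 3.139, 0.0]
contact_force: [-0.5, -0.0, 4.2]
grip_width: -0.0001
gripper_force: 1.5
```

step_arm(moves=[{"rx": 0, "ry": 0, "rz": 0, "dx": 0, "dy": 0, "dz": 1.5, "gripper": -1}, {"rx": 0, "ry": 0, "rz": 0, "dx": 0, "dy": 0, "dz": 1, "gripper": -1}])

```text
clock: 17.4
tcp_pos: [0.6231, 0.1874, 0.13]
orientation: [-0.112, 3.139, 0.001]
contact_force: [-3.8, -0.4, 14.7]
grip_width: 0.0001
gripper_force: 7.6
```

step_arm(moves=[{"rx": 0, "ry": 0, "rz": 0, "dx": 0, "dy": 0, "dz": 1, "gripper": -1}, {"rx": 0, "ry": 0, "rz": 0, "dx": 0, "dy": 0, "dz": 1, "gripper": -1}])

```text
clock: 17.65
tcp_pos: [0.6232, 0.1874, 0.1297]
orientation: [-0.111, 3.139, 0.002]
contact_force: [-9.9, -3.6, 26.8]
grip_width: -0.0
gripper_force: 13.6
```

step_arm(moves=[{"rx": 0, "ry": 0, "rz": 0, "dx": 0, "dy": 0, "dz": -10, "gripper": -1}, {"rx": 0, "ry": 0, "rz": 0, "dx": 0, "dy": 0, "dz": -25, "gripper": -1}, {"rx": 0, "ry": 0, "rz": 0, "dx": 0, "dy": 0, "dz": -40, "gripper": -1}, {"rx": 0, "ry": 0, "rz": 0, "dx": 0, "dy": 20, "dz": -40, "gripper": -1}, {"rx": 0, "ry": 0, "rz": 0, "dx": 0, "dy": 40, "dz": 0, "gripper": -1}, {"rx": 0, "ry": 0, "rz": 0, "dx": 0, "dy": 40, "dz": 0, "gripper": -1}, {"rx": 0, "ry": 0, "rz": 0, "dx": 0, "dy": 0, "dz": 0, "gripper": -1}, {"rx": 0, "ry": 0, "rz": 0, "dx": 0, "dy": 0, "dz": 0, "gripper": -1}])

```text
clock: 18.65
tcp_pos: [0.6159, 0.2863, 0.2413]
orientation: [0.111, -3.139, 0.002]
contact_force: [0.5, 0.5, 0.4]
grip_width: -0.0
gripper_force: 0.0
```

```bash
python3 -c "
from h import *
loc()
a=cv2.resize(r.grab_frame('scene')[140:340,200:400],None,fx=2,fy=2,interpolation=cv2.INTER_CUBIC)
b=cv2.resize(r.grab_frame('top')[100:300,170:370],None,fx=2,fy=2,interpolation=cv2.INTER_CUBIC)
cv2.imwrite('pics/s5.png',np.hstack([a,b]))"
```

```text
t 18.65 loc mm [-103.6  246.2  219.3] F [0.5 0.5 0.4] x ang 4.0601539895881205 ph 4.136755280844544 zax [-0.    -0.001 -1.   ] w -3.4350689836215597e-06
```

View pics/s5.png

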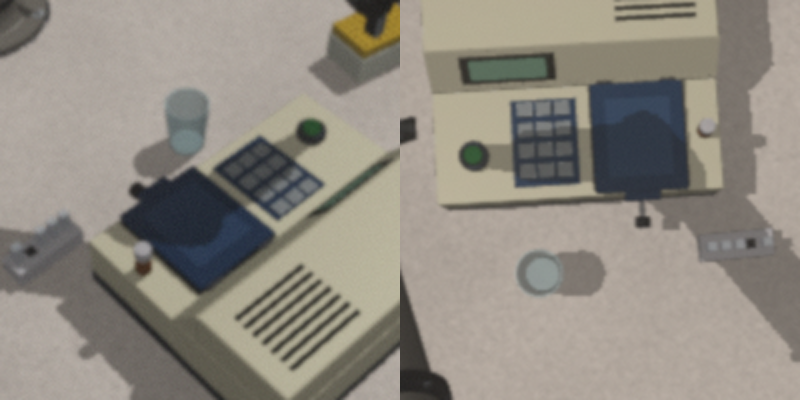

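Lid shut, knob at (643,222) as at the third click, key up at (474,155), vial, beaker and rack unmoved; arm clear.

```bash
python3 -c "
from bench import r
print(r.hand_in())"
```

```text
the job is handed in; nothing more can be done
None
```

The job is handed in: the lid is shut, the rod rests in the third detent, the green key was pressed fully down and released, and the vial, beaker and spare-cuvette rack looked unmoved in the last pictures.

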